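Index the filter, align the quarter-turn fastener and hold the filter cover shut

TASK

Get the white filter unit ready for its leak test: swing the blue-tipped filter advance lever all the way to its stop and let it spring back by itself, then turn the red quarter-turn fastener on the steel filter cover clockwise until its white slot line lies in line with the two black marks on the cover, and press the cover down flush with its blue frame. Finish while still holding the cover pressed down; it is sprung and comes up again if you let go. Leave the other things on the counter where they are.

Things in the scene. Friction and masses are not known exactly. Their poses are not given: they have to be found in the camera images.
- unit: White filter unit, a box 220 (x) x 340 (y) x 80 mm high, fixed on the counter. Origin: centre of its footprint on the counter; its x points away from the robot at yaw 0, y to the left, z up. On its top a blue square frame (opening 144 x 144 mm, rim 14 mm wide, rim top 94 mm above the counter) is centred at unit (0, +80 mm). The lever is at the -y end.
- cover_top (a point): Centre of the top face of the steel filter cover, a plate 140 x 140 x 10 mm inside the blue frame; axes as the unit's. Unpressed it stands 102 mm above the counter, 8 mm proud of the frame; flush it is 94 mm. Two black marks on it, each 5 x 32 mm, lie on the unit's y direction through its centre, from 32 to 64 mm either side. Fingertips may press on it beside the fastener.
- cover (a joint): How far the cover is pressed down, m: 0 sprung up, 0.008 flush (end stop). Springs lift it: about 4 N of push starts it moving and about 10 N holds it flush. It goes flush only while the fastener is aligned (a hidden key under the fastener enters a slot); otherwise it stops after about 2 mm.
- fastener_top (a point): Centre of the top of the fastener's red grip bar, which stands upright in the middle of the cover: 42 long x 13 wide x 24 mm tall, this point 24 mm above the cover's top face. The point's x axis runs along the bar and its white slot line (4 mm wide). A flat dark disc, 46 mm across, 2 mm high, at its foot is look only.
- fastener (a joint): Turn of the fastener about the vertical, rad, growing clockwise seen from above. At 0 the bar lies along the unit's x, at 1.571 along the unit's y, in line with the marks: that is aligned. It starts between 0.1 and 0.7, turns from -0.15 to 2.3 with no stop or click at the aligned place, stiff by about 0.05 N m, and stays where it is left. Along with the cover it moves up and down.
- lever (a joint): Swing of the advance lever about its upright hinge, rad, growing clockwise seen from above: 0 at rest (arm towards the unit's -y), 1.2 at its stop (arm nearly towards -x). A spring returns it to 0; the push at its post grows from about 0.8 N to about 2.4 N at the stop.
- lever_tip (a point): Centre of the top of the lever's blue upright post: 16 mm diameter, the top 126 mm above the counter and 36 mm above the post's foot on the steel arm (arm 6 mm thick, its top 93 mm above the counter). 60 mm from the hinge axis.
- lever_hinge (a point): Point on the lever's hinge axis, level with the top of the post (126 mm above the counter), at unit (+30, -100 mm).
- dish: Bystander: white ceramic bowl, 120 mm across, 40 high; origin at the centre of its underside.
- beaker: Bystander: green plastic cup, 70 mm across, 85 high; origin at the centre of its underside.
- jar: Bystander: amber jar, 64 mm across, 75 high; origin at the centre of its underside.
- brush: Bystander: small white cleaning brush, 160 mm long, lying on the counter along its x; origin on its underside.
- filterbox: Bystander: cardboard box 100 x 60 x 50 mm; origin at the centre of its underside.
- detergent: Bystander: white bottle with blue cap, 60 mm across, 120 high; origin at the centre of its underside.
- roll: Bystander: orange drum, 60 mm across, 50 high; origin at the centre of its underside.

How it is judged:
On the way, in this order (a step that is already met when the one before it is completed fails the run):
1. the lever is swung to its stop (value of joint lever above 1.1 rad), for 0.05 s.
2. the lever has been let go and has sprung back to rest (value of joint lever below 0.08 rad and contact force between lever and anything else below 0.2 N), for 0.2 s.
3. the fastener is turned until its slot line is in line with the marks (value of joint fastener between 1.411 and 1.731 rad), for 0.2 s.
At the end, for the whole second after the job is handed in: The robot is still pressing the cover with more than 5 N, the cover is flush (at least 6.8 of its 8 mm down), the fastener's slot line is within 0.16 rad (9 degrees) of the marks, the lever is back at rest (below 0.08 rad) and no other object lies on the cover (all of step 3 and value of joint cover above 0.0068 m and (contact force between cover and the fingers above 5 N or contact force between cover and the arm above 5 N) and value of joint lever below 0.08 rad and not (contact force between cover and dish above 0.2 N) and not (contact force between cover and beaker above 0.2 N) and not (contact force between cover and jar above 0.2 N) and not (contact force between cover and brush above 0.2 N) and not (contact force between cover and filterbox above 0.2 N) and not (contact force between cover and detergent above 0.2 N) and not (contact force between cover and roll above 0.2 N)); the arm keeps its last pose, push and grip.
It fails at once if a bystander is shifted more than 30 mm (distance of any of dish, beaker, jar, brush, filterbox, detergent, roll from where it was at the start of the episode above 0.03 m).
It fails at once if a bystander is tipped (angle between any of dish, beaker, jar, brush, filterbox, detergent, roll's own z axis and vertical above 0.5 rad).
It also fails if it takes over 48 s, if anything falls off the work surface, if the arm or the gripper's body presses on something with over 40 N, if the wrist force passes 120 N, or if a joint passes its speed limit or range.

ROBOT

A 7-joint arm with a two-finger parallel gripper is mounted at the origin on the work surface. World frame = base frame: x ahead of the robot, y to its left, z up, the work surface at z = 0. Lengths are in m, angles in rad, forces in N, time in s.
With the tool pointing down it reaches from about 0.425 to 0.95 m from the base axis. Payload 4.7 kg.
Tool frame: the origin (TCP) lies on the centre line of the jaws, within the pads' length; the fingertips stand robot.nose_length ahead of it and the grasp point (between the pads) lies 8 mm behind it (robot.nose_length is the distance from the TCP to the fingertips, in m); z points along the fingers, x is the direction in which the jaws open and shut, and the axes are right-handed (so a half turn about z gives the same grasp; the last joint's range is limited). The gripper opens to 85 mm and grips with 20 to 120 N. Pads are 22 mm wide; open, the fingers measure 114 mm over their backs; the gripper's body (76 mm by 85 mm) begins 54 mm behind the grasp point. The pads swing forward as they close: fully open they stand 13 mm farther back than shut.
Start: joints at [-1.302, 0.469, -0.049, 1.532, 0.024, 1.141, -0.082], TCP at [0.198, 0.645, 0.242] pointing down, gripper open.
Joint ranges: [-2.59, 2.59], [-0.33, 1.99], [-1.39, 1.29], [0.1, 2.45], [-1.04, 4.18], [0.21, 1.99], [-2.66, 2.66]. Speed limits (rad/s): [2.57, 2.57, 3.14, 3.14, 3.14, 3.14, 3.14].

INTERFACE

Orientations are given as [roll, pitch, yaw] about the fixed x, y, z axes, in that order (R = Rz(yaw) Ry(pitch) Rx(roll)).
In Python, from plant import robot gives the robot as it stands. Calls block until the motion is done:
- robot.goto(position, orientation): joint-space move of the TCP to a pose.
- robot.move_straight(position, vel=0.15, attitude=None, contact_N=None): straight line of the TCP; attitude=None keeps the orientation; vel is the mean speed in m/s. With contact_N (N) it stops when the force on the tool has changed by that much, and returns True; else False.
- robot.move_joints(angles): joint-space move.
- robot.grip(opening, strength=None): opening from 0.0 (shut) to 1.0 (fully open); strength is the grip in N (None keeps the last); returns when the fingers have stopped.
- robot.sleep(seconds).
- robot.inverse_kinematics(position, orientation): joint angles nearest the present ones, or None.
- robot.sense(): the state.
- robot.grab_frame(name): name is "scene" or "top" or "wrist"; returns a dict with "image" (480x640x3 uint8, red, green, blue), "range_z" (480x640 float32, m along the optical axis (not along the pixel's ray), 0 where there is no reading), "fx", "fy", "cx", "cy" (pixels), "dist_coeffs" ([k1, k2, p1, p2, k3] as OpenCV has them; the pictures are not rectified), "R" (3x3) and "t" (3): a world point X has camera coordinates R X + t. Camera axes: x right, y down, z forward; pixel columns grow to the right and rows downward; lengths in m; the calibration is good to about 2 mm. A picture is of the moment at which its call begins.
A pose or a line that the arm cannot do raises robot.IKError and nothing moves.
- robot.close_job(): hands the job in, once; it reports no verdict.
The state is a dict: "t": time; "joint_pos": joint angles; "joint_velocities": joint speeds; "effort": joint torques, N m; "tcp_pos": TCP position; "tcp_rot": TCP orientation; "wrist_force": force on the tool from outside, world axes, zero at the start; "torque": the same for the moment, N m; "opening": opening from 0.0 (shut) to 1.0 (fully open).
Only numpy, scipy, OpenCV 4.12 (cv2) and the standard library are available. Lean on these libraries where they do the work, as an engineer would, in place of code of your own. Each camera call takes 0.05 s, during which the arm holds its last target.

## Working session

There is one attempt and no reset: what is moved stays moved. The work goes in short steps, each a Python script; the robot and the scene stay as the last script left them, time stands still between calls to the robot, and variables do not carry over. Pictures are saved under pics/ and viewed, and the job is handed in when it is done.

```bash
ls; mkdir -p pics
python3 - <<'E'
from plant import robot
import cv2
s=robot.sense();print(s['t'],s['tcp_pos'],s['tcp_rot'],robot.nose_length,s['opening'],s['wrist_force'])
for n in ("scene","top"):
    f=robot.grab_frame(n);cv2.imwrite(f"pics/{n}0.png",f["image"][:,:,::-1])
    print(n,f["fx"],f["cx"],f["cy"],f["dist_coeffs"],f["R"],f["t"])
E
```

```text
pics
0.0 [0.19784958 0.64474371 0.24122642] [3.14154964e+00 2.04225179e-03 1.27304768e+00] 0.011 0.9959296405877981 [-0.15956266  0.17278859 -0.06410545]
scene 441.06562829644616 314.64106430402285 230.11818145259596 [-0.00080557  0.          0.          0.          0.        ] [[-0.0019308   0.99976578  0.02155605]
 [ 0.59016767  0.01854103 -0.80706775]
 [-0.80727838  0.0111634  -0.59006524]] [ 0.04357803 -0.26733985  1.42863008]
top 469.6975041685178 321.3344329304701 240.1293464085226 [-0.01662335  0.          0.          0.          0.        ] [[-0.01457285 -0.99976606 -0.01598283]
 [-0.99878486  0.01530744 -0.04684524]
 [ 0.04707894  0.01528074 -0.99877429]] [-0.01114853  0.55695696  1.17797853]
```

View pics/scene0.png

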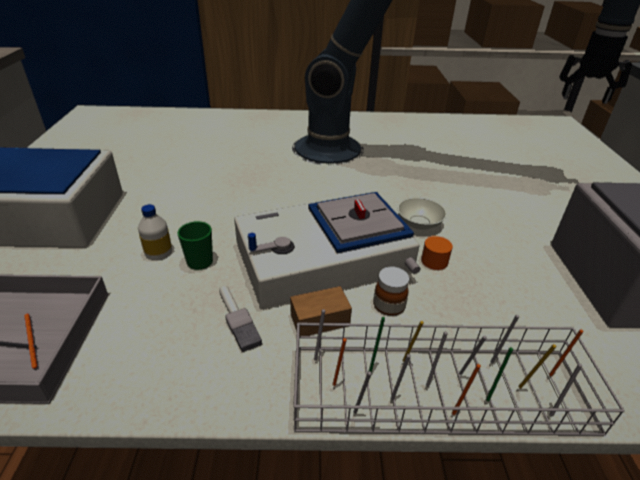

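View pics/top0.png

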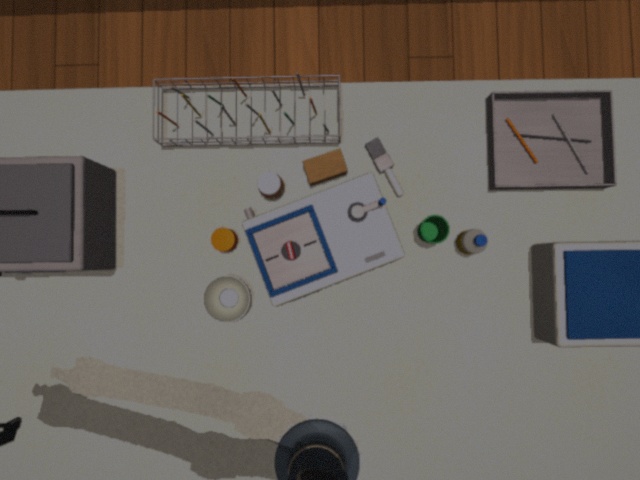

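The top view shows the unit rotated about 15–20°. The frame is near (291,250), the red bar near (291,250), the hinge near (357,211) and the blue post near (382,202). The beaker at (433,229) and the brush handle at (395,185) are close to the lever.

```bash
cat > h.py <<'E'
import numpy as np, cv2
def ray_plane(f,px,z):
    px=np.asarray(px,float).reshape(-1,1,2)
    K=np.array([[f["fx"],0,f["cx"]],[0,f["fy"],f["cy"]],[0,0,1]])
    n=cv2.undistortPoints(px,K,np.array(f["dist_coeffs"],float)).reshape(-1,2)
    R=np.array(f["R"]);t=np.array(f["t"])
    C=-R.T@t; d=np.c_[n,np.ones(len(n))]@R
    return C+d*((z-C[2])/d[:,2])[:,None]
def project(f,X):
    K=np.array([[f["fx"],0,f["cx"]],[0,f["fy"],f["cy"]],[0,0,1]])
    return cv2.projectPoints(np.asarray(X,float).reshape(-1,1,3),cv2.Rodrigues(np.array(f["R"]))[0],np.array(f["t"],float),K,np.array(f["dist_coeffs"],float))[0].reshape(-1,2)
def comps(m,amin=8):
    n,l,st,c=cv2.connectedComponentsWithStats(m.astype(np.uint8))
    return [(st[i],c[i],l==i) for i in range(1,n) if st[i][4]>=amin]
E
cat > m.py <<'E'
from plant import robot
from h import *
import sys
f=robot.grab_frame("top");im=f["image"];hsv=cv2.cvtColor(im,cv2.COLOR_RGB2HSV)
blue=(hsv[...,0]>100)&(hsv[...,0]<130)&(hsv[...,1]>120)&(hsv[...,2]>40)
red=((hsv[...,0]<8)|(hsv[...,0]>172))&(hsv[...,1]>110)&(hsv[...,2]>50)
for nm,m,z in(("blue",blue,.094),("red",red,.126)):
    for st,c,l in comps(m):
        if not(230<c[0]<500 and 150<c[1]<320):continue
        ys,xs=np.nonzero(l);P=ray_plane(f,np.c_[xs,ys],z)[:,:2]
        r=cv2.minAreaRect(P.astype(np.float32)*1000)
        print(nm,st,c.round(1),"mean",P.mean(0).round(4),"rect",np.round(r[0],1),np.round(r[1],1),round(r[2],1))
        if nm=="blue":print("   z.126",ray_plane(f,c,.126).round(4))
for k,(a,b) in dict(post=(382,202),hinge=(357,211)).items(): print(k,f["range_z"][b,a],ray_plane(f,(a,b),.126))
c=im[150:310,220:460];cv2.imwrite("pics/crop_%s.png"%sys.argv[1],cv2.resize(c[:,:,::-1],None,fx=3.3,fy=3.3,interpolation=cv2.INTER_CUBIC))
E
python3 m.py a
```

```text
blue [379 198   6   7  26] [381.8 201. ] mean [ 0.6434 -0.1654] rect [ 643.5 -165.7] [10.  13.5] 44.1
   z.126 [[ 0.6393 -0.1617  0.126 ]]
blue [ 246  206   91   90 1109] [290.4 250.8] mean [0.5289 0.0529] rect [529.6  51.7] [166.8 168. ] 20.2
   z.126 [[0.5279 0.0502 0.126 ]]
blue [475 235  12  11 103] [480.4 240. ] mean [ 0.5474 -0.3952] rect [ 547.5 -395.5] [26.  23.6] 89.1
   z.126 [[ 0.546  -0.3849  0.126 ]]
red [286 243   5  17  28] [287.7 251.2] mean [0.5271 0.0563] rect [527.4  56.5] [37.9  3.9] 13.4
red [290 242   6  17  40] [292.2 249.9] mean [0.53   0.0459] rect [529.9  45.8] [37.9  5.2] 12.3
post 1.0788783 [[ 0.63702718 -0.16198365  0.126     ]]
hinge 1.1101217 [[ 0.61717417 -0.10417093  0.126     ]]
```

View pics/crop_a.png

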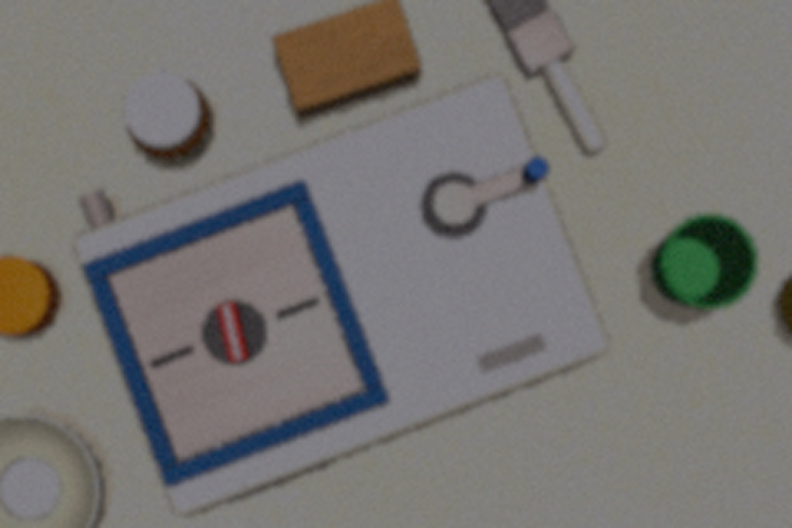

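```bash
cat > geo.py <<'E'
import numpy as np
yaw=np.deg2rad(20.2); xu=np.array([np.cos(yaw),np.sin(yaw)]); yu=np.array([-np.sin(yaw),np.cos(yaw)])
C=np.array([.5293,.0515]); O=C-.08*yu; H=O+.03*xu-.1*yu
def lev(q,d,r=.06):
    a=yaw-np.pi/2-q; u=np.array([np.cos(a),np.sin(a)]); t=np.array([u[1],-u[0]])
    return H+r*u-d*t, yaw-q
def pose(q,d,z,r=.06):
    p,psi=lev(q,d,r); return [p[0],p[1],z],[np.pi,0,psi]
E
python3 - <<'E'
from plant import robot
from geo import *
print(O,H,lev(0,0))
for q,d in((0,.04),(0.,.02),(.6,.02),(1.2,.02),(1.3,.0)):
    print(q,pose(q,d,.114),robot.inverse_kinematics(*pose(q,d,.114)))
for a in (103,20.2,-77,-159.8):
    print(a,robot.inverse_kinematics([C[0],C[1],.118],[np.pi,0,np.deg2rad(a)]))
E
```

```text
[ 0.55692386 -0.02357944] [ 0.61960847 -0.1070698 ] (array([ 0.64032636, -0.16337938]), np.float64(0.35255650890285456))
0 ([np.float64(0.6778660793528174), np.float64(-0.14956745153239603), 0.114], [3.141592653589793, 0, np.float64(0.35255650890285456)]) [-0.28651936  0.70997601  0.68983243  1.63042385 -0.51847522  0.99192496
  0.92768955]
0.0 ([np.float64(0.6590962188976263), np.float64(-0.1564734155123667), 0.114], [3.141592653589793, 0, np.float64(0.35255650890285456)]) [-0.3100292   0.70034628  0.73736592  1.67652342 -0.54795478  0.98231364
  0.97617925]
0.6 ([np.float64(0.624303734191668), np.float64(-0.17014082524165466), 0.114], [3.141592653589793, 0, np.float64(-0.24744349109714542)]) [-0.36463097  0.69758904  0.85109816  1.75827549 -0.62182548  0.97780122
  0.48732888]
1.2 ([np.float64(0.5878710573981919), np.float64(-0.16177571063486793), 0.114], [3.141592653589793, 0, np.float64(-0.8474434910971453)]) [-0.45818254  0.69553157  0.97086721  1.85404971 -0.69370496  0.97408351
 -0.02551229]
1.3 ([np.float64(0.5708929202858066), np.float64(-0.14209543954568699), 0.114], [3.141592653589793, 0, np.float64(-0.9474434910971454)]) [-0.51272146  0.67221622  0.99180462  1.90598579 -0.69368578  0.95309678
 -0.13656021]
103 [-0.35686034  0.38940385  0.22615297  2.00613745 -0.12402824  0.75887674
  1.74077686]
20.2 [-0.52372483  0.40885272  0.43999446  2.01546228 -0.24627376  0.76783719
  0.41550258]
-77 [-0.69983635  0.45329315  0.67724515  2.02458043 -0.39490237  0.79422459
 -1.13360444]
-159.8 [-0.96984431  0.63814623  1.11344338  2.03643058 -0.72805675  0.93269255
 -2.24968391]
```

Run:
```python
from plant import robot
from geo import *
robot.grip(0.0,40)
robot.goto(*pose(0,.04,.20)); s=robot.sense();print(s['t'],s['tcp_pos'],s['wrist_force'],s['opening'])
p,o=pose(0,.04,.114); print(robot.move_straight(p,vel=.15,contact_N=8))
s=robot.sense();print(s['t'],s['tcp_pos'],s['wrist_force'],s['opening'])
import cv2
f=robot.grab_frame("scene");cv2.imwrite("pics/s1.png",cv2.resize(f["image"][150:300,200:400,::-1],None,fx=4,fy=4,interpolation=cv2.INTER_CUBIC))
```

```text
4.1667 [ 0.67819772 -0.14833555  0.19987694] [0.79401961 0.00407481 0.33975224] 0.0017910722349864336
False
4.8917 [ 0.67844813 -0.14997907  0.1148023 ] [-0.01466919 -0.76331526 -0.03083452] 0.0035337185074904905
```

View pics/s1.png

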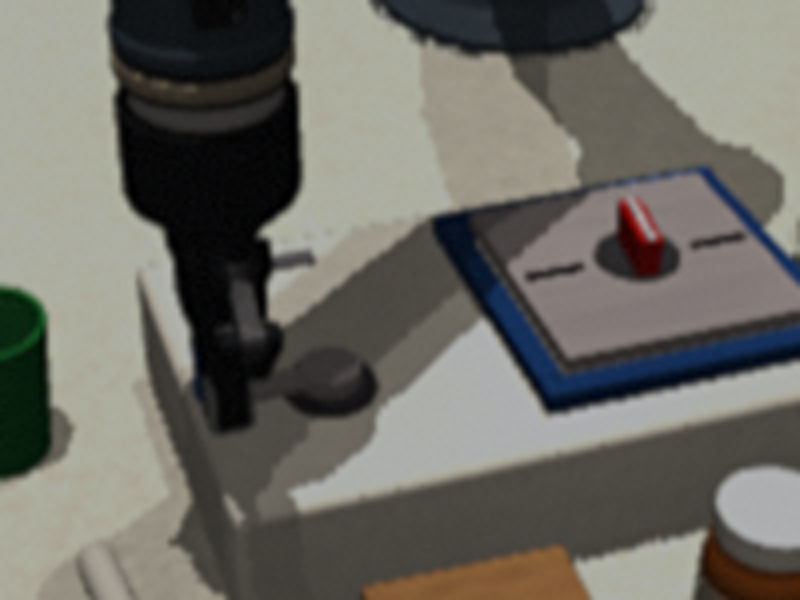

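The scene crop shows the closed fingers at about (230,400), in front of the blue post (its edge shows at (200,385)) and on its far side. The path is clear, so I'll swing the lever.

Run:
```python
from plant import robot
from geo import *
import cv2
def st(k):
    s=robot.sense();print(k,round(s['t'],2),s['tcp_pos'].round(4),s['wrist_force'].round(2))
for q in (0.,.3,.6,.9,1.1):
    p,o=pose(q,.021,.114); c=robot.move_straight(p,vel=.1,attitude=o,contact_N=20); st((q,c))
p,o=pose(1.28,.012,.114); print(robot.move_straight(p,vel=.04,attitude=o,contact_N=10)); st('end')
robot.sleep(.15); st('hold')
for n in("scene","top"):
    f=robot.grab_frame(n);im=f["image"]
    im=im[150:300,200:400] if n=="scene" else im[150:310,220:460]
    cv2.imwrite(f"pics/{n}2.png",cv2.resize(im[:,:,::-1],None,fx=3.3,fy=3.3,interpolation=cv2.INTER_CUBIC))
```

```text
(0.0, False) 5.28 [ 0.6606 -0.1565  0.1152] [1.43 0.43 0.19]
(0.3, False) 5.73 [ 0.6449 -0.1659  0.1144] [ 2.19 -0.52 -0.17]
(0.6, False) 6.18 [ 0.6261 -0.1703  0.1141] [ 1.3  -1.57 -0.37]
(0.9, False) 6.63 [ 0.607  -0.1693  0.1141] [ 1.32 -1.59  0.43]
(1.1, False) 6.98 [ 0.5948 -0.1656  0.114 ] [ 1.72 -0.37  0.16]
True
end 7.33 [ 0.5895 -0.163   0.1143] [ 3.3  -3.89 -2.63]
hold 7.47 [ 0.5896 -0.163   0.1143] [ 3.41 -3.   -1.98]
```

View pics/scene2.png

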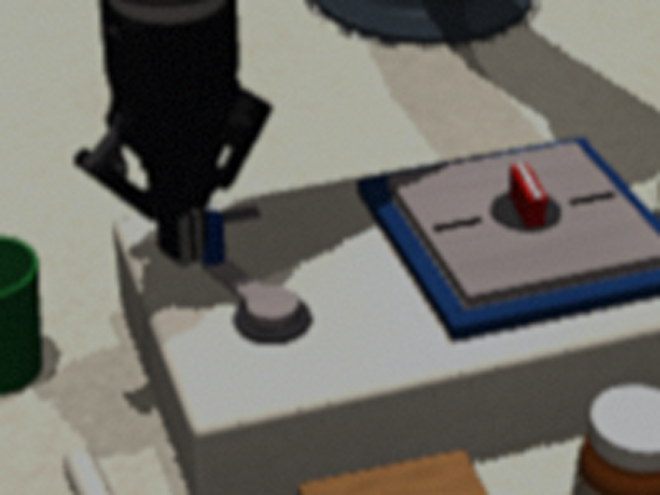

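View pics/top2.png

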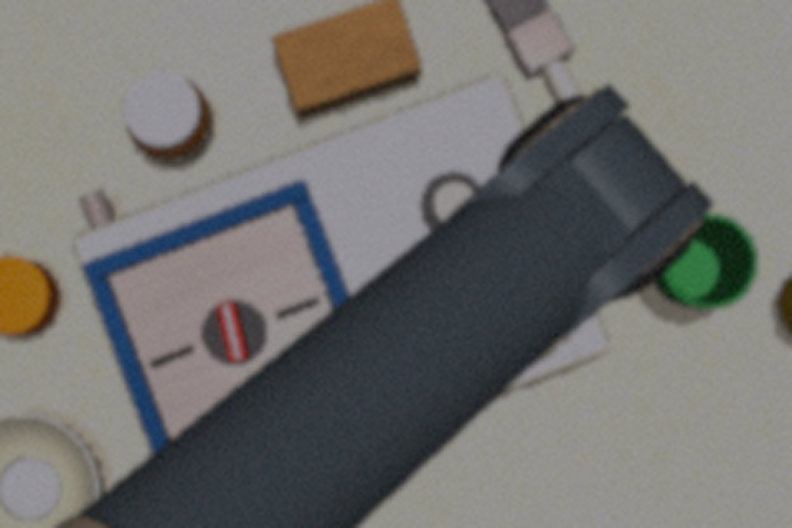

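```bash
cat > lever.py <<'E'
from plant import robot
from h import *; from geo import *
f=robot.grab_frame("scene");im=f["image"];hsv=cv2.cvtColor(im,cv2.COLOR_RGB2HSV)
blue=(hsv[...,0]>100)&(hsv[...,0]<130)&(hsv[...,1]>110)&(hsv[...,2]>30)
for s,c,l in comps(blue,6):
    if 225<c[0]<305 and 200<c[1]<260:
        P=ray_plane(f,c,.111)[0,:2]; v=P-H
        print("post",s,c.round(1),P.round(4),"r",np.linalg.norm(v).round(4),"q",(yaw-np.pi/2-np.arctan2(v[1],v[0])).round(3))
for q in(0,.6,1.,1.1,1.2): print(q,project(f,[*lev(q,0)[0],.111]).round(1))
E
python3 lever.py
```

```text
post [261 214   7  16  76] [264.5 222.2] [ 0.5823 -0.1462] r 0.054 q 1.113
0 [[252.7 239.5]]
0.6 [[253.8 228.6]]
1.0 [[260.1 222.4]]
1.1 [[262.3 221.2]]
1.2 [[264.6 220. ]]
```

The post reads between 1.11 and 1.2 rad, and the 10 N stop suggests it is at the end stop. I'll push a little more to confirm.

```bash
python3 - <<'E'
from plant import robot
from geo import *
def st(k):
    s=robot.sense();print(k,round(s['t'],2),s['tcp_pos'].round(4),s['wrist_force'].round(2))
p,o=pose(1.28,.008,.114); print(robot.move_straight(p,vel=.04,attitude=o,contact_N=18)); st('end')
robot.sleep(.2); st('hold')
E
python3 lever.py | head -1
python3 - <<'E'
from plant import robot
from geo import *
s=robot.sense();p=s['tcp_pos'].copy();p[2]=.20
robot.move_straight(p,vel=.25);robot.sleep(.4)
s=robot.sense();print(s['t'],s['tcp_pos'],s['wrist_force'])
E
python3 lever.py
```

```text
True
end 7.92 [ 0.5891 -0.1633  0.1148] [ 5.72 -3.79 -3.98]
hold 8.12 [ 0.5891 -0.1633  0.1148] [ 3.91 -4.11 -3.42]
post [261 214   7  16  80] [264.5 222.2] [ 0.5824 -0.1463] r 0.054 q 1.112
9.0583 [ 0.58878845 -0.16324121  0.19939465] [ 0.35918322 -0.20287192 -0.33288263]
post [248 232   8  19 117] [251.8 240.6] [ 0.6438 -0.1646] r 0.0624 q -0.046
0 [[252.7 239.5]]
0.6 [[253.8 228.6]]
1.0 [[260.1 222.4]]
1.1 [[262.3 221.2]]
1.2 [[264.6 220. ]]
```

The lever hit a hard stop: extra push moved the tool less than 0.5 mm and the post read about 1.2 rad. It sprang back to rest by itself. Next is the fastener.

Run:
```python
from plant import robot
from geo import *
import cv2
F=[.5288,.0512]; psi=np.deg2rad(103)
robot.grip(.6,40)
robot.goto([*F,.20],[np.pi,0,psi]); 
print(robot.move_straight([*F,.119],vel=.12,contact_N=8))
s=robot.sense();print(s['t'],s['tcp_pos'],s['tcp_rot'],s['wrist_force'],s['joint_pos'].round(3))
f=robot.grab_frame("wrist");cv2.imwrite("pics/w3.png",f["image"][:,:,::-1])
f=robot.grab_frame("scene");cv2.imwrite("pics/s3.png",cv2.resize(f["image"][120:280,260:460,::-1],None,fx=3.5,fy=3.5,interpolation=cv2.INTER_CUBIC))
```

```text
False
12.125 [0.52937603 0.0510603  0.11948419] [3.14054050e+00 2.04883790e-04 1.79739831e+00] [ 0.65340711 -0.27943163  1.07782545] [-0.584  0.418  0.52   2.018 -0.292  0.776  1.907]
```

View pics/s3.png

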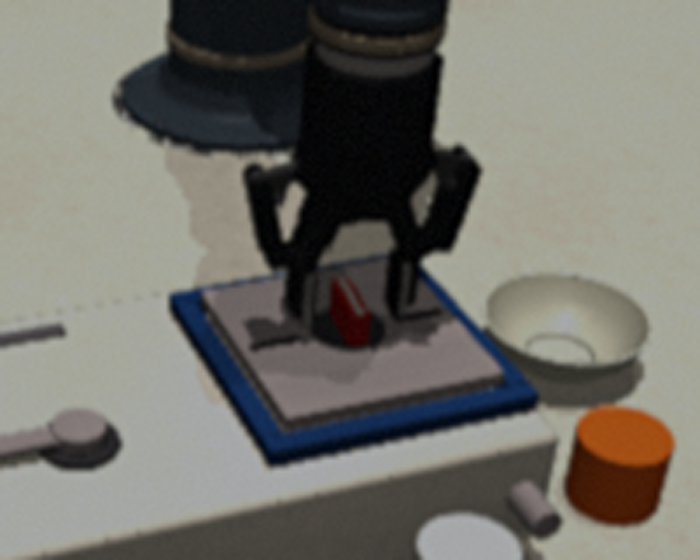

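View pics/w3.png

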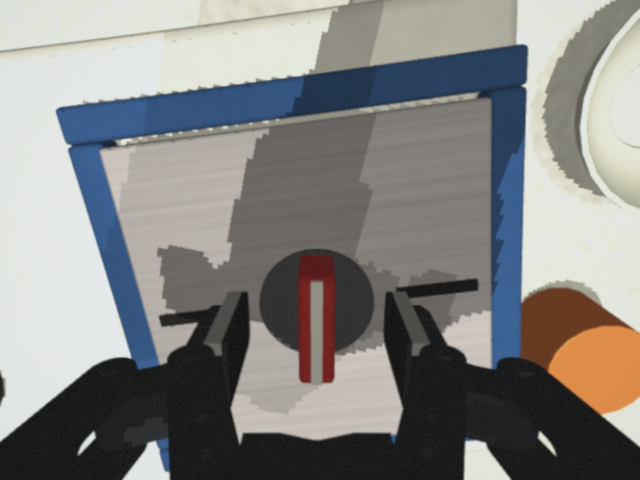

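The wrist view shows the bar at (316,320), upright and centred between the pads at (235,330) and (405,330). Close and turn.

Run:
```python
from plant import robot
from geo import *
import cv2
def st(k):
    s=robot.sense();print(k,round(s['t'],2),s['tcp_pos'].round(4),np.rad2deg(s['tcp_rot'][2]).round(2),s['wrist_force'].round(2),s['torque'].round(2),round(s['opening'],3));return s
robot.grip(0.0,40); s=st('grip')
j=np.array(s['joint_pos']); j[6]-= s['tcp_rot'][2]-yaw
robot.move_joints(j); robot.sleep(.3); st('turned')
f=robot.grab_frame("wrist");cv2.imwrite("pics/w4.png",f["image"][:,:,::-1])
```

```text
grip 12.65 [0.5291 0.051  0.1195] 102.99 [-0.18 -0.47  4.52] [-0.16  0.17  0.05] 0.143
turned 14.25 [0.5295 0.0517 0.1196] 20.24 [ 3.21  3.53 -0.42] [ 0.84 -0.61  0.01] 0.142
```

View pics/w4.png

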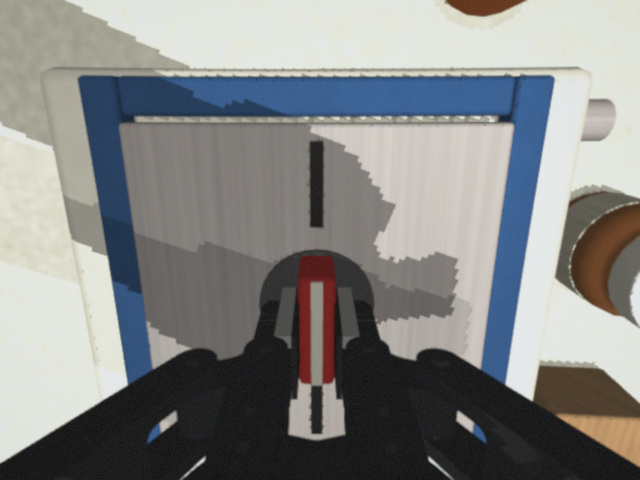

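The slot line and both marks lie on the same column (x≈316), so the fastener is aligned. Now I'll release it and press the cover with the open fingertips on either side.

Run:
```python
from plant import robot
from geo import *
import cv2
def st(k):
    s=robot.sense();print(k,round(s['t'],2),s['tcp_pos'].round(4),np.rad2deg(s['tcp_rot'][2]).round(2),s['wrist_force'].round(2),s['torque'].round(2),round(s['opening'],3));return s
robot.grip(0.6); s=st('open')
f=robot.grab_frame("wrist");cv2.imwrite("pics/w5.png",f["image"][:,:,::-1])
p=s['tcp_pos'].copy(); 
for z in (.110,.105,.100,.096,.092,.088,.084):
    p[2]=z; c=robot.move_straight(p,vel=.04,contact_N=25); s=st((z,c))
    if c or s['wrist_force'][2]>18: break
robot.sleep(.3); st('hold')
f=robot.grab_frame("wrist");cv2.imwrite("pics/w6.png",f["image"][:,:,::-1])
f=robot.grab_frame("scene");cv2.imwrite("pics/s6.png",cv2.resize(f["image"][120:280,230:460,::-1],None,fx=3.4,fy=3.4,interpolation=cv2.INTER_CUBIC))
```

```text
open 14.76 [0.5288 0.0505 0.1194] 20.17 [1.01 0.56 0.18] [-0.04 -0.01 -0.01] 0.603
(0.11, False) 15.2 [0.5288 0.0505 0.1099] 20.2 [-0.54 -0.67  0.64] [ 0.   -0.02  0.01] 0.601
(0.105, False) 15.47 [0.5288 0.0505 0.1054] 20.19 [-1.69 -0.11  7.09] [-0.06  0.48 -0.02] 0.602
(0.1, True) 15.69 [0.5288 0.0505 0.1021] 20.19 [-3.47 -0.06 10.27] [0.08 0.62 0.01] 0.601
hold 15.99 [0.5288 0.0505 0.1022] 20.2 [-3.02 -0.44 10.12] [ 0.01  0.63 -0.  ] 0.606
```

View pics/w6.png

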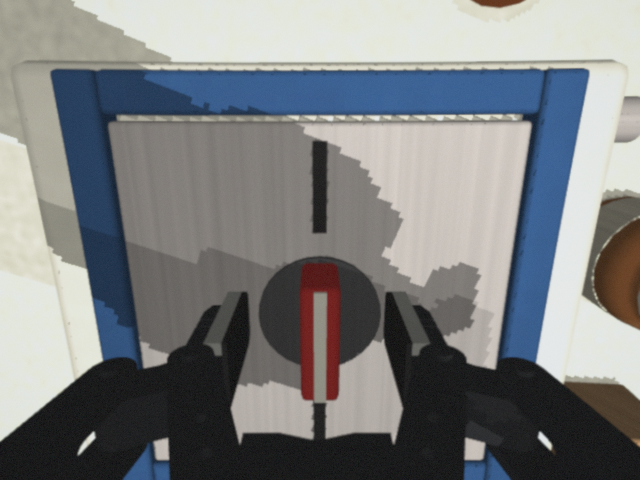

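View pics/s6.png

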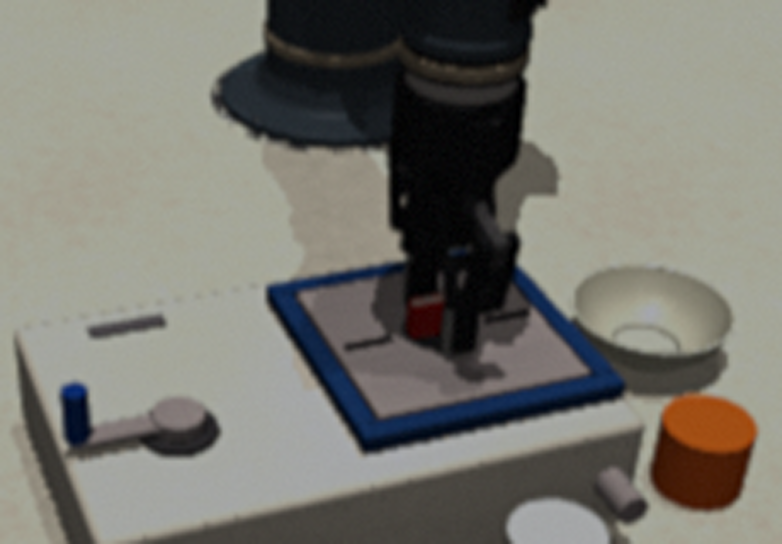

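The cover looks flush in the scene crop, with no dark side edge showing at the frame. The lever rests at (75,415). Force is only about 10 N, so I'll add push to be sure it sits on its end stop.

```bash
python3 - <<'E'
from plant import robot
from geo import *
import cv2
def st(k):
    s=robot.sense();print(k,round(s['t'],2),s['tcp_pos'].round(4),np.rad2deg(s['tcp_rot'][2]).round(2),s['wrist_force'].round(2),round(s['opening'],3));return s
s=st('start');p=s['tcp_pos'].copy(); z0=p[2]
for k in range(1,9):
    p[2]=z0-.001*k; c=robot.move_straight(p,vel=.02,contact_N=20); robot.sleep(.15); s=st((k,c))
    if s['wrist_force'][2]>18: break
robot.sleep(.3); st('hold')
f=robot.grab_frame("scene");im=f["image"]
cv2.imwrite("pics/s7.png",cv2.resize(im[165:260,300:420,::-1],None,fx=6,fy=6,interpolation=cv2.INTER_CUBIC))
f=robot.grab_frame("wrist");cv2.imwrite("pics/w7.png",f["image"][:,:,::-1])
# depth check: cover vs rim heights in the wrist view
K=np.array([[f["fx"],0,f["cx"]],[0,f["fy"],f["cy"]],[0,0,1]]);R=np.array(f["R"]);t=np.array(f["t"])
def h(px):
    z=f["range_z"][px[1]-4:px[1]+5,px[0]-4:px[0]+5];z=np.median(z[z>0]); c=np.array([(px[0]-f["cx"])/f["fx"],(px[1]-f["cy"])/f["fy"],1])*z
    return (R.T@(c-t)).round(4)
for px in((200,160),(420,160),(260,200),(380,200)):print('cover',px,h(px))
for px in((220,95),(420,95),(85,180),(550,180)):print('rim',px,h(px))
E
python3 lever.py|head -1
```

```text
start 16.09 [0.5288 0.0505 0.1022] 20.2 [-1.96  1.17  9.96] 0.597
(1, False) 16.49 [0.5288 0.0505 0.1021] 20.2 [-3.04  0.97  8.89] 0.598
(2, False) 16.89 [0.5288 0.0505 0.1017] 20.2 [-4.4   0.78 15.12] 0.6
(3, False) 17.29 [0.5289 0.0505 0.1017] 20.19 [-7.23 -0.12 23.6 ] 0.601
hold 17.59 [0.5289 0.0505 0.1017] 20.19 [-7.59 -0.63 23.72] 0.602
cover (200, 160) [0.4729 0.0911 0.0944]
cover (420, 160) [0.5429 0.1169 0.0944]
cover (260, 200) [0.4962 0.0849 0.0944]
cover (380, 200) [0.5355 0.0994 0.0943]
rim (220, 95) [0.4734 0.1136 0.0944]
rim (420, 95) [0.5342 0.136  0.0944]
rim (85, 180) [0.4375 0.0708 0.0943]
rim (550, 180) [0.5877 0.1261 0.0943]
post [248 233   8  18 106] [251.8 241.3] [ 0.646  -0.1645] r 0.0632 q -0.079
```

View pics/s7.png

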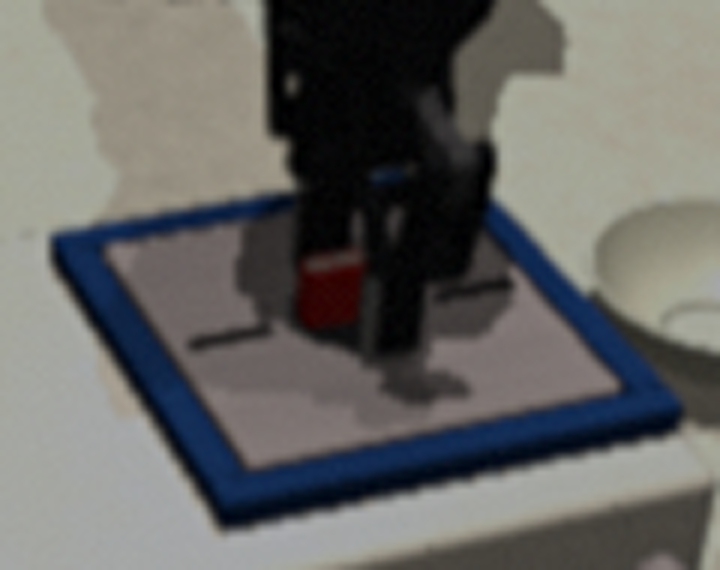

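View pics/w7.png

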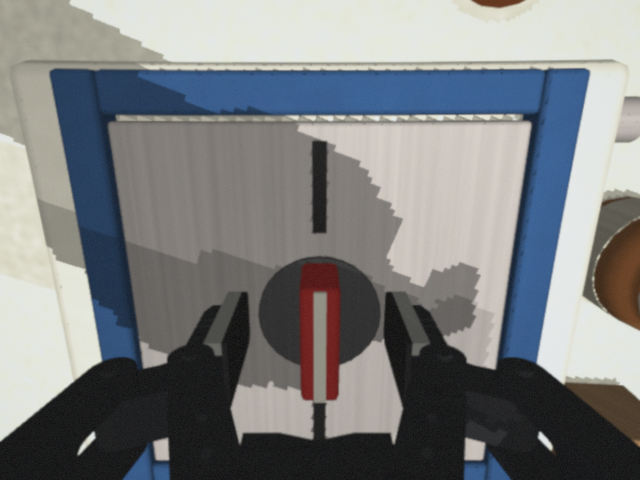

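The cover and rim heights agree at 94.4 mm, so the cover is flush. The slot line and marks share column x≈320, the push is steady at about 24 N, and the lever is at rest. Handing in.

Run:
```python
from plant import robot
robot.close_job(); s=robot.sense(); print(s['t'],s['wrist_force'])
```

```text
the job is handed in; nothing more can be done
the job is handed in; nothing more can be done
```

I did all three steps and handed the job in at about 17.7 s, with the open fingertips still pressing the cover down; no verdict is reported.

- **Lever:** I pushed it with closed fingers until pushing harder moved the tool less than 0.5 mm. I then lifted the fingers clear and it sprang back by itself. At the stop the picture gave 1.11 rad from one calculation and about 1.2 rad from the post's image column. I took it as 1.2, because the post's resting position showed the same picture offset. At rest it read −0.05 to −0.08 rad, which I put down to the same offset.
- **Fastener:** I gripped the bar and turned it 83° clockwise. In the wrist view the slot line and both marks lie in one line, before and after pressing.
- **Cover:** The last depth check put the cover and the frame rim at the same height (94.3–94.4 mm), so it is flush. The push was steady at about 24 N.
- **Other things on the counter:** I saw no contact with them. I did not measure their positions again at the end.

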